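Load a strip connector into the glovebox and purge it

TASK

Pass the white strip connector from its stand end-first through the orange port in the glovebox's sloping window, square to the window (in line with the port's axis): keep it and the gripper clear of the orange rim, and keep hold until about half of its length is through, then let it slide inside. When it lies wholly inside, press the red purge plunger on top of the box down to its stop and let it spring back up. Leave the multimeter, heat sink and yellow tape where they are.

Things in the scene. Friction and masses are not known exactly. Their poses are not given: they have to be found in the camera images.
- glovebox: Fixed white box, 200 deep (x), 200 wide (y), 200 high; a clear window slopes up 30 degrees from level, from its 120 mm high front to its flat top. Origin at the centre of its underside, -x its front towards the robot, z up; yaw varies. Inner floor at 6 mm. It stands left or right of the robot's centre line, the stand on the other side.
- port_rim: Orange ring lining the round port in the sloping window: opening 56, outside 72, length 12 mm. Origin on the port's axis at the ring's inner end, flush with the window's inside; +z is the port's axis, out of the box (up and towards its front, 30 degrees from vertical), +y across the box. Ring's outer end at z +12 mm, window's outer face at +5; inner floor 173 mm from the origin along -z.
- stand: Fixed stand: 100 x 90 x 8 mm dark plate with an upright aluminium sleeve in its middle, inside 23 (x) x 19 (y) mm, walls 3 mm, top 55 mm above the table. Origin at the centre of its underside; yaw varies. It holds the strip upright, loosely.
- strip_mid (a point): Centre of the loose white strip connector, 20 x 16 mm in section, 110 long, 0.05 kg. It starts upright in the sleeve: centre 63, upper end 118 mm above the table, 63 mm of it above the sleeve; 20 mm side along the stand's x, 16 mm side along its y. Own axes: y the strip's length, x the 20 mm side, z the 16 mm side. Grip across either side.
- strip_end1 (a point): Middle of one end face of the strip, 55 mm from its centre (the upper end at the start).
- strip_end2 (a point): Middle of the other end face of the strip (the lower end at the start).
- purge (a joint): Travel of the red purge plunger in m: 0 up, 0.018 at its stop. A spring pushes it back up: about 2 N to start, 8.5 N at the stop.
- purge_top (a point): Centre of the top of the red plunger's 40 mm wide round head, on the flat top of the glovebox behind the window, 240 mm above the table when up. It moves straight down when pressed.
- meter: Dark multimeter, 145 x 70 x 43 mm, a bystander; origin under its centre.
- heat_sink: Finned aluminium heat sink, 45 x 45 x 18 mm, a bystander; origin under its centre.
- tape: Roll of yellow tape lying flat, 58 x 56 x 19 mm, a bystander; origin under its centre.
- strip: The same strip connector as a body; its origin lies in the middle of its 20 x 110 mm underside, 8 mm from its centre. Use strip_mid instead.
Mind the look-alikes: they are no part of the job. What is shaped like the strip but pink, purple or turquoise is not meant.

How it is judged:
On the way, in this order (a step that is already met when the one before it is completed fails the run):
1. the strip, held by the gripper, in line with the port's axis (within 0.3 rad), is guided at least 30 mm past the port's inner end (contact force between the fingers and strip above 0.5 N and angle between the y axis of strip_mid and the z axis of port_rim, either way round below 0.3 rad and ((z of strip_end1 in the frame of port_rim below -0.03 m and x of strip_end1 in the frame of port_rim between -0.028 and 0.028 m and y of strip_end1 in the frame of port_rim between -0.028 and 0.028 m) or (z of strip_end2 in the frame of port_rim below -0.03 m and x of strip_end2 in the frame of port_rim between -0.028 and 0.028 m and y of strip_end2 in the frame of port_rim between -0.028 and 0.028 m))), for 0.1 s.
2. the strip is wholly inside the box, let go and at rest (z of each of strip_end1, strip_end2 in the frame of port_rim below -0.006 m and x of strip_end1 in the frame of glovebox between -0.1 and 0.1 m and y of strip_end1 in the frame of glovebox between -0.1 and 0.1 m and x of strip_end2 in the frame of glovebox between -0.1 and 0.1 m and y of strip_end2 in the frame of glovebox between -0.1 and 0.1 m and z of strip_mid in the frame of glovebox above 0 m and not (contact force between the fingers and strip above 0.5 N) and linear speed of strip below 0.03 m/s), for 0.1 s.
3. with the strip inside, the plunger is pressed to its stop (at least 15 of 18 mm) (z of each of strip_end1, strip_end2 in the frame of port_rim below -0.006 m and x of strip_end1 in the frame of glovebox between -0.1 and 0.1 m and y of strip_end1 in the frame of glovebox between -0.1 and 0.1 m and x of strip_end2 in the frame of glovebox between -0.1 and 0.1 m and y of strip_end2 in the frame of glovebox between -0.1 and 0.1 m and z of strip_mid in the frame of glovebox above 0 m and value of joint purge above 0.015 m), for 0.1 s.
At the end, for the whole second after the job is handed in: Both ends of the strip lie inside the box, at least 6 mm behind the inner end of the port, at rest; the plunger is up again (under 3 mm); multimeter, heat sink and tape are within 30 mm of where they stood (z of each of strip_end1, strip_end2 in the frame of port_rim below -0.006 m and x of strip_end1 in the frame of glovebox between -0.1 and 0.1 m and y of strip_end1 in the frame of glovebox between -0.1 and 0.1 m and x of strip_end2 in the frame of glovebox between -0.1 and 0.1 m and y of strip_end2 in the frame of glovebox between -0.1 and 0.1 m and z of strip_mid in the frame of glovebox above 0 m and linear speed of strip below 0.03 m/s and value of joint purge below 0.003 m and distance of each of meter, heat_sink, tape from where it was at the start of the episode below 0.03 m); the robot touches nothing.
It fails at once if the held strip is pushed against the port's rim (over 2 N) (contact force between the fingers and strip above 0.5 N and contact force between strip and port_rim above 2 N).
It fails at once if the gripper or arm touches the port's rim (over 2 N) (contact force between any of the fingers, the arm and port_rim above 2 N).
It fails at once if the multimeter is moved (30 mm) (distance of meter from where it was at the start of the episode above 0.03 m).
It fails at once if the heat sink is moved (30 mm) (distance of heat_sink from where it was at the start of the episode above 0.03 m).
It fails at once if the yellow tape is moved (30 mm) (distance of tape from where it was at the start of the episode above 0.03 m).
It also fails if it takes over 58 s, if anything falls off the work surface, if the arm or the gripper's body presses on something with over 40 N, if the wrist force passes 120 N, or if a joint passes its speed limit or range.

ROBOT

A 6-joint arm with a two-finger parallel gripper is mounted at the origin on a cart in front of the work surface, level with it; the furniture and walls round the work are solid. World frame = base frame: x ahead of the robot, y to its left, z up, the work surface at z = 0. Lengths are in m, angles in rad, forces in N, time in s.
With the tool pointing down it reaches from about 0.25 to 0.775 m from the base axis. Payload 4 kg.
Tool frame: the origin (TCP) lies between the finger pads; the fingertips stand 14 mm ahead of it and the grasp point (between the pads) lies 5 mm behind it (robot.tips_ahead is the distance from the TCP to the fingertips, in m); z points along the fingers, y is the direction in which the jaws open and shut (so a half turn about z gives the same grasp; the last joint's range is limited). The gripper opens to 94 mm and grips with 3 to 60 N. Pads are 16 mm wide; open, the fingers measure 119 mm over their backs; the gripper's body (75 mm by 177 mm) begins 78 mm behind the grasp point.
Start: joints at [-1.284, 0.087, 1.371, -0, 1.684, -0.103], TCP at [0.209, -0.509, 0.22] pointing down, gripper open.
Joint ranges: [-3.1, 3.1], [-0.76, 2.03], [0.27, 2.55], [-1.08, 4.22], [0.17, 2.65], [-2.57, 2.57]. Speed limits (rad/s): [2.79, 2.79, 3.14, 3.14, 3.14, 3.14].

INTERFACE

Orientations are given as [roll, pitch, yaw] about the fixed x, y, z axes, in that order (R = Rz(yaw) Ry(pitch) Rx(roll)).
In Python, from bench import robot, optics, job gives the robot as it stands.
- The arm moves only by the tool apply_moves, never from a script. Its argument "moves" is a list of rows, each a list of 3 entries, a list of its own where there are three numbers: the shift along the tool's x, y, z in cm, then the turn, a rotation vector about the tool's x, y, z in rad, then the opening, from 0 (shut) to 1 (fully open). In form: [[[tx, ty, tz], [rx, ry, rz], grip], ...]. A call has exactly 10 rows; each row is the pose to reach, as a shift and turn from the pose commanded when the call began, along the tool's axes at that moment; what a row does not reach only later rows make up. A row lasts 1/12 s, in which the tool goes at most 41.7 mm and 7.16 degrees, less where a joint would pass 70% of its speed; a pose out of reach is approached as far as the arm can. A call with a gripper value outside its range is refused whole. The fingers move at their own pace and stop on an object; the grip force is fixed at half the most. Time passes only in rows, so rows that repeat a pose let the fingers close, or fill a call up. It gives the time, the measured TCP pose, the force and the opening at its end, in the units of the state.
- robot.get_obs(): the state, without advancing time (a new reading comes with each control period).
- optics.snapshot(name): name is "scene" or "side" or "wrist"; returns the picture (480x640x3 uint8, red, green, blue); there is no depth.
- optics.get_calibration(name): a dict with "fx", "fy", "cx", "cy" (pixels), "k1" (the pictures are not rectified: a ray, as slopes to the right and down, at radius r is drawn at 1 + k1 r^2 times it, then the intrinsics apply), "rvec" (rotation vector, rad) and "tvec" (3), from world to camera coordinates, as OpenCV has them. Camera axes: x right, y down, z forward; pixel columns grow to the right and rows downward; lengths in m; the calibration is good to about 2 mm. A picture is of the moment at which its call begins: read the wrist's pose just before it. get_calibration takes no time and is no camera call; for the wrist camera it gives the pose at the moment of the call.
- job.close_job(): hands the job in, once; it reports no verdict.
The state is a dict: "time": time; "joint_positions": joint angles; "qvel": joint speeds; "joint_torque": joint torques, N m; "tool_pos": TCP position; "ee_rot": TCP orientation; "wrist_force": force on the tool from outside, world axes, zero at the start; "wrist_torque": the same for the moment, N m; "width": finger opening in m.
Only numpy, scipy, OpenCV 4.12 (cv2) and the standard library are available. Lean on these libraries where they do the work, as an engineer would, in place of code of your own. Each camera call takes 0.05 s, during which the arm holds its last target.

## Working session

There is one attempt and no reset: what is moved stays moved. The work goes in short steps, Python scripts to look and compute and a tool call to move; the robot and the scene stay as the last step left them, time stands still between calls to the robot, and variables do not carry over. Pictures are saved under pics/ and viewed, and the job is handed in when it is done.

Besides the shell and the picture viewer there is one more tool, called by a JSON object that holds its "method" and its "body", one argument or row to a line. apply_moves: Moves the arm, as the interface text tells. Its arguments: {"type":"object","properties":{"moves":{"type":"array"}},"required":["moves"]}

```bash
ls; mkdir -p pics; python3 - <<'E'
from bench import robot, optics, job
import cv2
o=robot.get_obs(); print(o); print(robot.tips_ahead)
for n in ["scene","side","wrist"]:
    print(n,optics.get_calibration(n))
    cv2.imwrite(f"pics/{n}0.png",optics.snapshot(n)[:,:,::-1])
E
```

```text
pics
{'time': 0.0, 'joint_positions': array([-1.28412163e+00,  8.79540140e-02,  1.37224398e+00, -1.61519718e-05,
        1.68358422e+00, -1.03120805e-01]), 'qvel': array([-0.00015739, -0.00112061,  0.0009135 ,  0.0007772 ,  0.00285656,
        0.00044455]), 'joint_torque': array([-1.52303110e-04, -3.40180814e+01, -3.02424753e+01,  7.19401217e-02,
        3.30155867e-02, -1.76321901e-04]), 'tool_pos': array([ 0.20883375, -0.50825576,  0.21830989]), 'ee_rot': array([-3.13941307e+00, -2.09421573e-04,  3.89793470e-01]), 'wrist_force': array([-0.70995669,  0.00615875,  0.75588798]), 'wrist_torque': array([-0.0242057 , -0.05440736, -0.00916061]), 'width': 0.09398166899812187}
0.014
scene {'fx': 576.2331665967783, 'fy': 576.2331665967783, 'cx': 313.8498289598113, 'cy': 232.6872574627368, 'k1': -0.10607720228750799, 'rvec': array([ 1.17073278, -1.9864333 ,  1.19165133]), 'tvec': array([0.22855261, 0.3773342 , 1.06669905])}
side {'fx': 588.8088891444572, 'fy': 588.8088891444572, 'cx': 316.7588928664132, 'cy': 231.12227456111899, 'k1': -0.07038432608576847, 'rvec': array([ 2.27951148, -0.13629568,  0.07189959]), 'tvec': array([-0.50991685,  0.15952927,  1.63936227])}
wrist {'fx': 332.80899447385957, 'fy': 332.80899447385957, 'cx': 316.27193146287414, 'cy': 235.09830364450937, 'k1': -0.01600855860238197, 'rvec': array([-2.41914609,  1.61985274,  0.22277027]), 'tvec': array([-0.54915763, -0.02872273,  0.39106859])}
```

View pics/scene0.png

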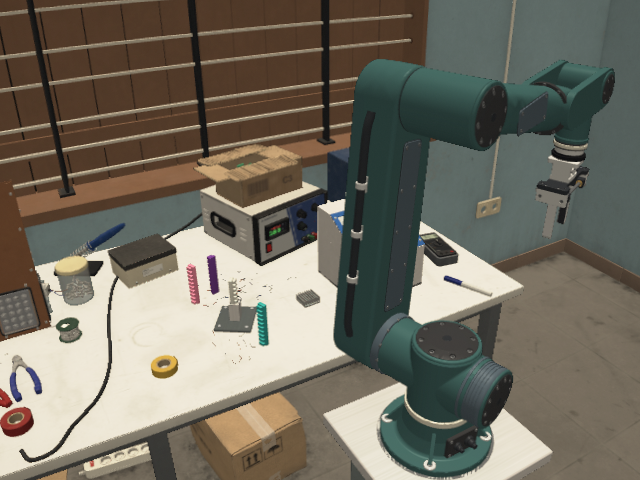

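View pics/side0.png

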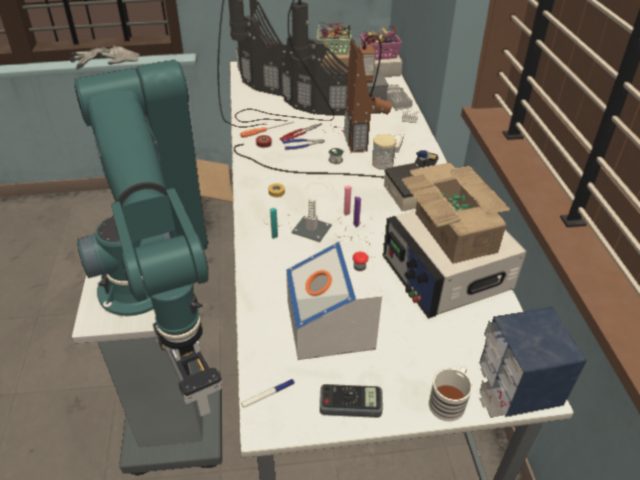

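View pics/wrist0.png

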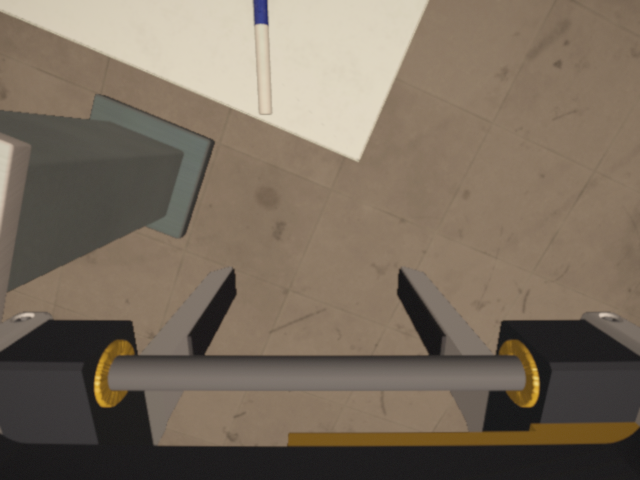

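The side view shows the orange ring at about (319,283), the red plunger at (360,260), the strip at (312,210) on its stand at (312,228), and the upright decoys around it. The wrist camera sees only the table edge. Next I'll zoom in and measure.

```bash
cat > h.py <<'E'
import numpy as np, cv2
from scipy.spatial.transform import Rotation as R
def ray(cal,uv):
    K=np.array([[cal['fx'],0,cal['cx']],[0,cal['fy'],cal['cy']],[0,0,1.]])
    d=np.array([cal['k1'],0,0,0,0.])
    p=cv2.undistortPoints(np.array(uv,float).reshape(-1,1,2),K,d).reshape(-1,2)
    Rm=cv2.Rodrigues(cal['rvec'])[0]; C=-Rm.T@cal['tvec']
    D=np.c_[p,np.ones(len(p))]@Rm
    return C,D/np.linalg.norm(D,axis=1)[:,None]
def onz(cal,uv,z):
    C,D=ray(cal,uv); return C+D*((z-C[2])/D[:,2])[:,None]
def onplane(cal,uv,p0,n):
    C,D=ray(cal,uv); return C+D*(((p0-C)@n)/(D@n))[:,None]
def proj(cal,P):
    K=np.array([[cal['fx'],0,cal['cx']],[0,cal['fy'],cal['cy']],[0,0,1.]])
    return cv2.projectPoints(np.array(P,float).reshape(-1,1,3),cal['rvec'],cal['tvec'],K,np.array([cal['k1'],0,0,0,0.]))[0].reshape(-1,2)
def tri(c1,u1,c2,u2):
    C1,D1=ray(c1,[u1]);C2,D2=ray(c2,[u2]);D1=D1[0];D2=D2[0]
    A=np.c_[D1,-D2];t=np.linalg.lstsq(A,C2-C1,rcond=None)[0]
    a=C1+t[0]*D1;b=C2+t[1]*D2
    return (a+b)/2,np.linalg.norm(a-b)
E
python3 - <<'E'
import cv2
a=cv2.imread('pics/side0.png'); cv2.imwrite('pics/s_box.png',cv2.resize(a[235:365,270:400],None,fx=4.6,fy=4.6,interpolation=cv2.INTER_CUBIC))
cv2.imwrite('pics/s_st.png',cv2.resize(a[170:260,255:385],None,fx=6,fy=6,interpolation=cv2.INTER_CUBIC))
a=cv2.imread('pics/scene0.png'); cv2.imwrite('pics/c_st.png',cv2.resize(a[245:355,180:330],None,fx=5,fy=5,interpolation=cv2.INTER_CUBIC))
E
```

```text
(no output)
```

View pics/s_box.png

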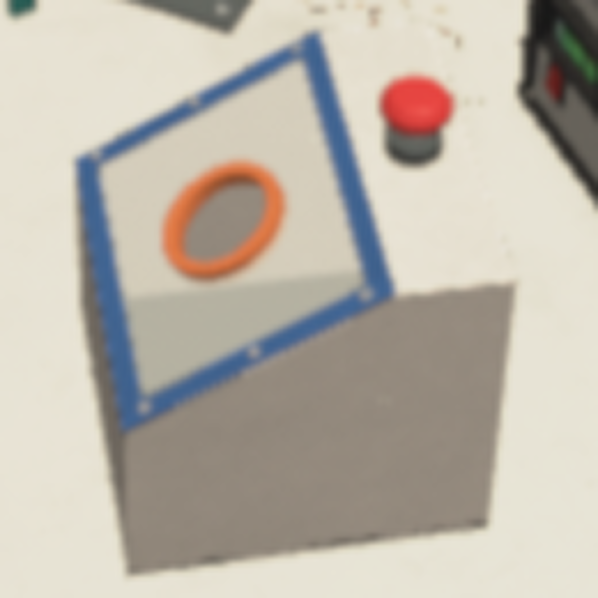

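View pics/s_st.png

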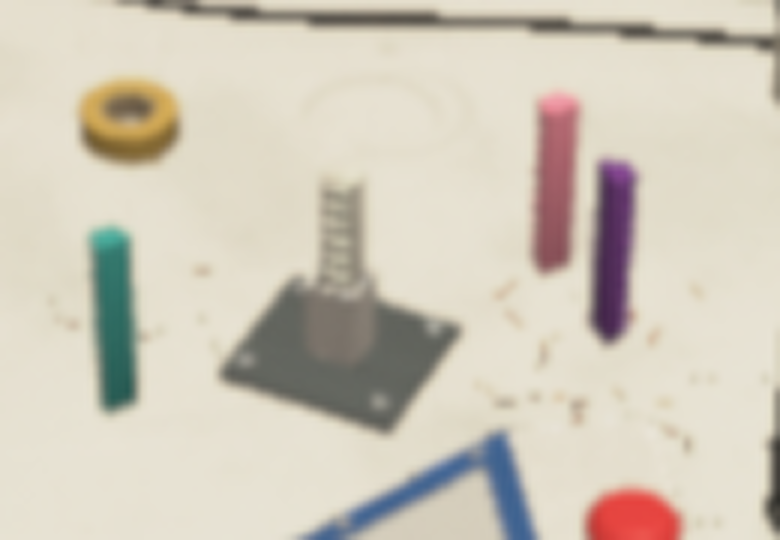

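View pics/c_st.png

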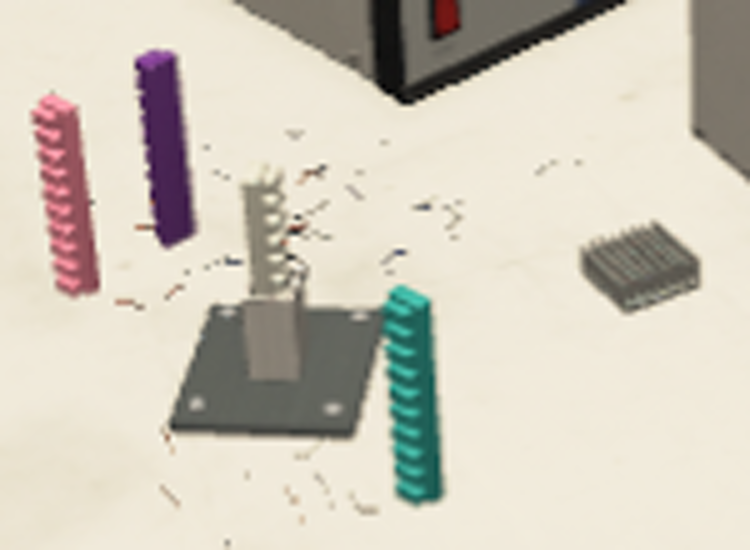

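The crops show the plate's four corners clearly in both views, and the box's front, base and rear edges plus the ring in the side view. I'll compute poses from them.

```bash
cat > m.py <<'E'
from bench import robot, optics, job
from h import *
cs=optics.get_calibration('side');cc=optics.get_calibration('scene')
np.set_printoptions(precision=4,suppress=True)
S=lambda l,f,o:np.array(l)/f+np.array(o)-(0.5-0.5/f)
ps=S([(295,275),(462,325),(390,433),(220,377)],6,(255,170))
pc=S([(210,303),(383,308),(353,437),(170,428)],5,(180,245))
a=onz(cs,ps,.008);b=onz(cc,pc,.008)
for n,x in (('side',a),('scene',b)):
    e=np.diff(np.r_[x,x[:1]],axis=0);print(n,x[:,:2].tolist(),'c',x.mean(0),'len',np.linalg.norm(e,axis=1),'ang',np.degrees(np.arctan2(e[:,1],e[:,0])))
# strip top
ts=S([(342,180)],6,(255,170));tc=S([(263,180)],5,(180,245))
print('strip top',onz(cs,ts,.118),onz(cc,tc,.118))
# decoys base/top
for n,u in dict(teal=(110,235),pink=(558,103),purple=(617,170)).items(): print(n,onz(cs,S([u],6,(255,170)),.11))
print('tape',onz(cs,S([(130,120)],6,(255,170)),.01)); print('sink',onz(cc,S([(640,265)],5,(180,245)),.01))
# box
B=(270,235);f=4.6
base=onz(cs,S([(130,573),(487,525)],f,B),0);print('base',base,np.linalg.norm(base[1]-base[0]))
top=onz(cs,S([(515,285),(392,293),(318,35)],f,B),.2);print('top',top,np.linalg.norm(top[1]-top[0]),np.linalg.norm(top[2]-top[1]))
fr=onz(cs,S([(125,428),(78,160)],f,B),.12);print('front',fr,np.linalg.norm(fr[1]-fr[0]))
im=cv2.imread('pics/side0.png');hsv=cv2.cvtColor(im,cv2.COLOR_BGR2HSV)
m=cv2.inRange(hsv,(5,150,120),(16,255,255));m[:, :295]=0;m[:,345:]=0;m[:262]=0;m[305:]=0
c=max(cv2.findContours(m,cv2.RETR_EXTERNAL,cv2.CHAIN_APPROX_NONE)[0],key=cv2.contourArea)
el=cv2.fitEllipse(c);print('ring',el,m.sum()/255)
r=cv2.inRange(hsv,(0,170,120),(4,255,255))|cv2.inRange(hsv,(172,170,120),(180,255,255));r[:245]=0;r[275:]=0;r[:,:345]=0;r[:,:]=r;r[:,375:]=0
ys,xs=np.nonzero(r);print('red',xs.min(),xs.max(),ys.min(),ys.max(),xs.mean(),ys.mean())
E
python3 m.py
```

```text
side [[0.5034805063051011, 0.25561869050657027], [0.5857435183850289, 0.20466584104585217], [0.5377441026487014, 0.12507791515731737], [0.4565304298363581, 0.17780783741151573]] c [0.5209 0.1908 0.008 ] len [0.0968 0.0929 0.0968 0.0909] ang [ -31.7736 -121.0941  147.0054   58.8938]
scene [[0.587190692485003, 0.20400974476695471], [0.5406245557857083, 0.12979336342038766], [0.45093116402892663, 0.18410714611266193], [0.499268767813956, 0.25700802405835316]] c [0.5195 0.1937 0.008 ] len [0.0876 0.1049 0.0875 0.1027] ang [-122.1057  148.803    56.4533  -31.0811]
strip top [[0.5212 0.1933 0.118 ]] [[0.5145 0.1944 0.118 ]]
teal [[0.404  0.1727 0.11  ]]
pink [[0.6406 0.2554 0.11  ]]
purple [[0.661  0.1961 0.11  ]]
tape [[0.426  0.3999 0.01  ]]
sink [[0.5086 0.0018 0.01  ]]
base [[ 0.4301 -0.2946  0.    ]
 [ 0.6284 -0.2855  0.    ]] 0.1985135104195487
top [[ 0.6265 -0.2914  0.2   ]
 [ 0.5645 -0.2895  0.2   ]
 [ 0.5568 -0.0949  0.2   ]] 0.0620485525383162 0.19470135631822677
front [[ 0.4294 -0.2935  0.12  ]
 [ 0.422  -0.0961  0.12  ]] 0.19759560320628877
ring ((318.0642395019531, 282.5543518066406), (19.095073699951172, 26.915407180786133), 49.71236801147461) 189.0
red 354 366 253 262 359.95575221238937 257.6106194690266
```

```bash
cat > go.py <<'E'
from bench import robot, optics, job
from h import *
np.set_printoptions(precision=4,suppress=True)
def plan(p,Rt):
    o=robot.get_obs();Rc=R.from_euler('xyz',o['ee_rot'])
    s=Rc.inv().apply(np.array(p)-o['tool_pos'])*100
    r=(Rc.inv()*Rt).as_rotvec()
    print('t',o['time'],'pos',o['tool_pos'],'rpy',o['ee_rot'],'w',o['width'],'F',o['wrist_force'])
    print('shift cm',s.round(3),'turn',r.round(4),'rows',np.linalg.norm(s)/4.17,np.degrees(np.linalg.norm(r))/7.16)
down=lambda yaw:R.from_euler('xyz',[np.pi,0,yaw])
E
python3 - <<'E'
from go import *
c=optics.get_calibration('wrist');o=robot.get_obs();Rm=cv2.Rodrigues(c['rvec'])[0];C=-Rm.T@c['tvec']
Rc=R.from_euler('xyz',o['ee_rot']);print('cam in tool',Rc.inv().apply(C-o['tool_pos']),'axis',Rc.inv().apply(Rm[2]))
from m import cs
rc=onz(cs,[(318.06,282.55)],.1645);print('ring c',rc)
print('red top',onz(cs,[(360,257)],.24))
bx=np.array([.525,-.192]);y=np.radians(2.2);Rb=R.from_euler('z',y)
print('exp ring',Rb.apply([-.028-.006,0,.1662])+[.525,-.192,0])
plan([.40,-.19,.42],down(y))
E
```

```text
cam in tool [ 0.0765  0.0004 -0.1646] axis [-0.266  -0.0008  0.964 ]
side [[0.5034805063051011, 0.25561869050657027], [0.5857435183850289, 0.20466584104585217], [0.5377441026487014, 0.12507791515731737], [0.4565304298363581, 0.17780783741151573]] c [0.5209 0.1908 0.008 ] len [0.0968 0.0929 0.0968 0.0909] ang [ -31.7736 -121.0941  147.0054   58.8938]
scene [[0.587190692485003, 0.20400974476695471], [0.5406245557857083, 0.12979336342038766], [0.45093116402892663, 0.18410714611266193], [0.499268767813956, 0.25700802405835316]] c [0.5195 0.1937 0.008 ] len [0.0876 0.1049 0.0875 0.1027] ang [-122.1057  148.803    56.4533  -31.0811]
strip top [[0.5212 0.1933 0.118 ]] [[0.5145 0.1944 0.118 ]]
teal [[0.404  0.1727 0.11  ]]
pink [[0.6406 0.2554 0.11  ]]
purple [[0.661  0.1961 0.11  ]]
tape [[0.426  0.3999 0.01  ]]
sink [[0.5086 0.0018 0.01  ]]
base [[ 0.4301 -0.2946  0.    ]
 [ 0.6284 -0.2855  0.    ]] 0.1985135104195487
top [[ 0.6265 -0.2914  0.2   ]
 [ 0.5645 -0.2895  0.2   ]
 [ 0.5568 -0.0949  0.2   ]] 0.0620485525383162 0.19470135631822677
front [[ 0.4294 -0.2935  0.12  ]
 [ 0.422  -0.0961  0.12  ]] 0.19759560320628877
ring ((318.0642395019531, 282.5543518066406), (19.095073699951172, 26.915407180786133), 49.71236801147461) 189.0
red 354 366 253 262 359.95575221238937 257.6106194690266
ring c [[ 0.4917 -0.1957  0.1645]]
red top [[ 0.591  -0.1966  0.24  ]]
exp ring [ 0.491  -0.1933  0.1662]
t 0.15 pos [ 0.2089 -0.5084  0.2186] rpy [-3.1399 -0.0002  0.3898] w 0.09398678286070761 F [ 0.037  -0.1945  0.0937]
shift cm [ 29.778 -22.219 -20.099] turn [-0.0017  0.0001  0.3514] rows 10.130092753255857 2.8120641693350796
```

{"method": "apply_moves", "body": {
  "moves": [
    [[2,-1,-4],[0,0,0],1],
    [[5,-3,-8],[0,0,0.1],1],
    [[8,-6,-11],[0,0,0.2],1],
    [[11,-8,-13],[0,0,0.3],1],
    [[14,-10,-15],[0,0,0.35],1],
    [[17,-13,-17],[0,0,0.35],1],
    [[20,-15,-18.5],[0,0,0.35],1],
    [[23,-17,-20],[0,0,0.35],1],
    [[26,-19.5,-20],[0,0,0.35],1],
    [[29.8,-22.2,-20],[0,0,0.35],1]
  ]
}}

```text
time: 0.98
tool_pos: [0.3878, -0.21, 0.4202]
ee_rot: [3.139, -0.003, 0.039]
wrist_force: [0.4, -0.1, 0.2]
width: 0.0938
```

```bash
python3 - <<'E'
from go import *
o=robot.get_obs();print(o['time'],o['tool_pos'],o['ee_rot'],o['qvel'])
for n in ['wrist','scene']:
    cv2.imwrite(f"pics/{n}1.png",optics.snapshot(n)[:,:,::-1])
o=robot.get_obs();print(o['time'],o['tool_pos'],o['ee_rot'],np.abs(o['qvel']).max())
E
```

```text
0.9833 [ 0.3878 -0.21    0.4202] [ 3.1392 -0.0028  0.0389] [ 1.1404  0.0396 -0.0366 -0.0002  0.026   1.1261]
1.0833 [ 0.3894 -0.2069  0.4194] [-3.1414 -0.0028  0.0498] 0.09698724693820868
```

View pics/wrist1.png

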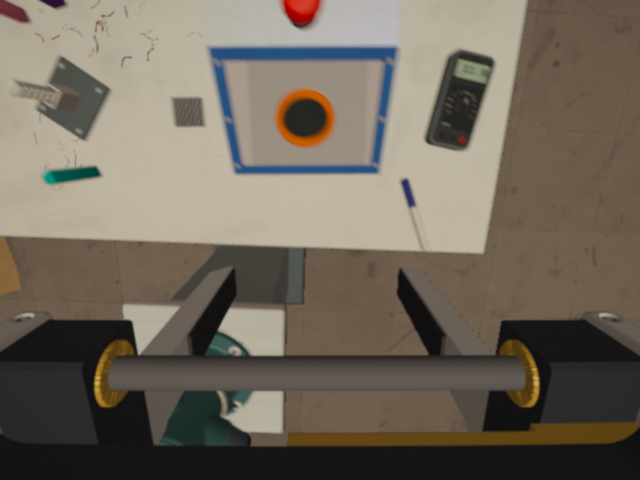

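The wrist view shows the ring at about (306,118), the blue window frame, the plunger at (302,8), the stand plate at (73,97) and the heat sink at (188,111). The arm was still moving in that shot, so I'll retake it settled and measure from that.

```bash
python3 - <<'E'
from go import *
c=optics.get_calibration('wrist');im=optics.snapshot('wrist')[:,:,::-1].copy()
o=robot.get_obs();print(o['time'],np.abs(o['qvel']).max())
import json;json.dump({k:np.array(v).tolist() for k,v in c.items()},open('w2.json','w'))
cv2.imwrite('pics/wrist2.png',im)
hsv=cv2.cvtColor(im,cv2.COLOR_BGR2HSV)
m=cv2.inRange(hsv,(5,150,120),(18,255,255));m[200:]=0
cn=max(cv2.findContours(m,cv2.RETR_EXTERNAL,cv2.CHAIN_APPROX_NONE)[0],key=cv2.contourArea)
x,y,w,h=cv2.boundingRect(cn);el=cv2.fitEllipse(cn);print('ring',el,cn.shape)
hole=255-m; hc=[k for k in cv2.findContours(m,cv2.RETR_CCOMP,cv2.CHAIN_APPROX_NONE)[0] if 300<cv2.contourArea(k)<3000];print([cv2.fitEllipse(k) for k in hc])
yaw=np.radians(2.2);n=R.from_euler('z',yaw).apply([-.5,0,.866])
p0=np.array([.491,-.1933,.1662])
P=onplane(c,cn.reshape(-1,2).astype(float),p0,n);
print('outer pts ctr',onplane(c,[el[0]],p0,n));Q=P-P.mean(0);e2=np.cross(n,[0,1,0]);print('extent',np.ptp(P@[0,1,0]),np.ptp(P@np.cross([0,1,0],n)))
b=cv2.inRange(hsv,(100,120,80),(118,255,255));b[200:]=0;b[:, :200]=0;b[:,398:]=0
cb=max(cv2.findContours(b,cv2.RETR_EXTERNAL,cv2.CHAIN_APPROX_NONE)[0],key=cv2.contourArea)
q=cv2.approxPolyDP(cb,8,True).reshape(-1,2);print(q)
q=sorted(q.tolist(),key=lambda t:t[1]);
t=onz(c,np.array(q[:2],float),.2);f=onz(c,np.array(q[2:],float),.12);print('top',t,'front',f)
for a in (t,f):
    d=a[1]-a[0];print(np.linalg.norm(d),np.degrees(np.arctan2(d[1],d[0])))
E
```

```text
1.1333 0.07664836085080934
ring ((311.7104797363281, 120.95083618164062), (56.878055572509766, 58.05936050415039), 99.47593688964844) (163, 1, 2)
[((311.7104797363281, 120.95083618164062), (56.878055572509766, 58.05936050415039), 99.47593688964844), ((311.8741760253906, 120.8584976196289), (40.167205810546875, 46.51295852661133), 94.98340606689453)]
outer pts ctr [[ 0.4922 -0.1965  0.1668]]
extent 0.0694905058406679 0.07240883201534687
[[218  51]
 [229  63]
 [221  69]
 [241 174]
 [383 175]
 [397  52]]
top [[ 0.5549 -0.0959  0.2   ]
 [ 0.5632 -0.2829  0.2   ]] front [[ 0.5602 -0.0872  0.12  ]
 [ 0.5527 -0.0769  0.12  ]
 [ 0.4209 -0.1016  0.12  ]
 [ 0.4294 -0.2973  0.12  ]]
0.1871754678569511 -87.43988997767768
0.012782238791405592 125.98395397176432
```

```bash
python3 - <<'E'
from go import *
plan([.52,.192,.235],down(np.radians(58.7)))
E
```

```text
t 1.1333 pos [ 0.3883 -0.2092  0.4187] rpy [ 3.1411 -0.0008  0.0463] w 0.09398535283131217 F [-0.2217 -0.7449 -0.6903]
shift cm [ 14.996 -39.473  18.359] turn [ 0.0009 -0.0004 -0.9783] rows 11.041752185666724 7.828209513657568
```

{"method": "apply_moves", "body": {
  "moves": [
    [[1,-3.5,0],[0,0,-0.1],1],
    [[2.5,-7,0],[0,0,-0.2],1],
    [[4,-10.5,0],[0,0,-0.3],1],
    [[5.5,-14,0],[0,0,-0.4],1],
    [[7,-17.5,0],[0,0,-0.5],1],
    [[8.5,-21,1],[0,0,-0.6],1],
    [[10,-24.5,3],[0,0,-0.7],1],
    [[11.5,-28,5],[0,0,-0.8],1],
    [[13,-31.5,7],[0,0,-0.9],1],
    [[14,-35,9],[0,0,-0.978],1]
  ]
}}

```text
time: 1.97
tool_pos: [0.5133, 0.1403, 0.3282]
ee_rot: [-3.141, 0.001, 1.02]
wrist_force: [-0.1, -0.3, 1.2]
width: 0.094
```

```bash
python3 - <<'E'
from go import *
plan([.52,.192,.235],down(np.radians(58.7)))
E
```

```text
t 1.9667 pos [0.5133 0.1403 0.3282] rpy [-3.1415  0.0013  1.0197] w 0.09402443681109954 F [-0.0795 -0.3015  1.2039]
shift cm [ 4.768 -2.135  9.318] turn [-0.0001  0.0013 -0.0048] rows 2.561890711419356 0.04014128344062789
```

{"method": "apply_moves", "body": {
  "moves": [
    [[1,-0.5,2],[0,0,0],1],
    [[2,-1,4],[0,0,0],1],
    [[3,-1.3,6],[0,0,0],1],
    [[4,-1.5,8],[0,0,0],1],
    [[4,-1.5,9],[0,0,0],1],
    [[4,-1.5,9],[0,0,0],1],
    [[4,-1.5,9],[0,0,0],1],
    [[4,-1.5,9],[0,0,0],1],
    [[4,-1.5,9],[0,0,0],1],
    [[4,-1.5,9],[0,0,0],1]
  ]
}}

```text
time: 2.8
tool_pos: [0.5212, 0.1819, 0.2419]
ee_rot: [3.139, -0.002, 1.017]
wrist_force: [-0.5, -0.7, -0.3]
width: 0.094
```

```bash
python3 - <<'E'
from go import *
import json
plan([.52,.192,.235],down(np.radians(58.7)))
c=optics.get_calibration('wrist');im=optics.snapshot('wrist')[:,:,::-1].copy()
json.dump({k:np.array(v).tolist() for k,v in c.items()},open('w3.json','w'))
cv2.imwrite('pics/wrist3.png',im)
print(proj(c,[[.52,.192,.118],[.52,.192,.055]]))
E
```

```text
t 2.8 pos [0.5212 0.1819 0.2419] rpy [ 3.1393 -0.0021  1.0169] w 0.09398771260831484 F [-0.5225 -0.6516 -0.3433]
shift cm [ 0.796 -0.637  0.692] turn [ 0.0023 -0.0021 -0.0076] rows 0.29554772059538414 0.06578032840964673
[[309.2242 223.5389]
 [310.3554 210.0476]]
```

View pics/wrist3.png

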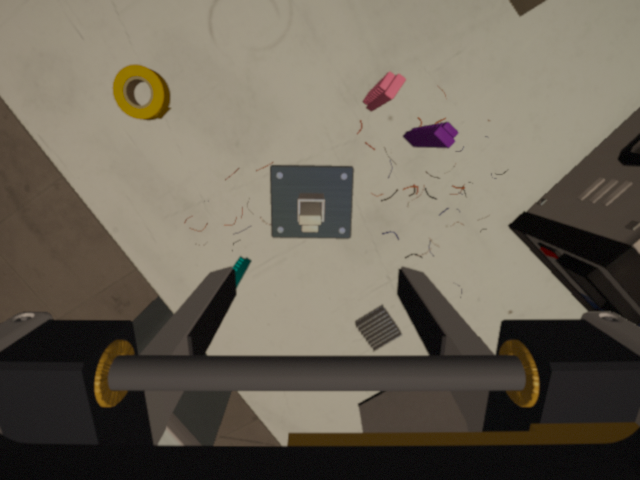

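The plate is square to the image. The sleeve is at about (311,208) and the strip top near (310,226). I'll zoom in to measure.

```bash
python3 - <<'E'
import cv2
a=cv2.imread('pics/wrist3.png'); cv2.imwrite('pics/w3z.png',cv2.resize(a[155:250,260:365],None,fx=6,fy=6,interpolation=cv2.INTER_CUBIC))
E
```

```text
(no output)
```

View pics/w3z.png

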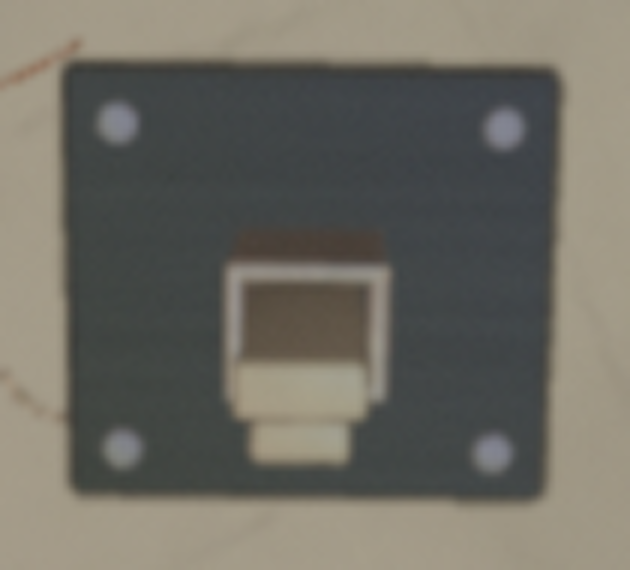

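The strip's top spans zoomed (233–368, 360–465), so its centre is at about pixel (310,223.7). The projection predicted (309.2,223.5), so (0.520, 0.192) is confirmed and I can descend.

```bash
python3 - <<'E'
from go import *
plan([.52,.192,.093],down(np.radians(58.7)))
E
```

```text
t 2.85 pos [0.5211 0.182  0.2416] rpy [ 3.1396 -0.0018  1.0172] w 0.09390819182035479 F [-0.3424 -0.8674  0.8727]
shift cm [ 0.767 -0.645 14.862] turn [ 0.002  -0.0018 -0.0073] rows 3.5720821129579865 0.06205049223608654
```

{"method": "apply_moves", "body": {
  "moves": [
    [[0.3,-0.3,0],[0,0,0],1],
    [[0.75,-0.65,0],[0,0,-0.007],1],
    [[0.75,-0.65,2],[0,0,-0.007],1],
    [[0.75,-0.65,4.5],[0,0,-0.007],1],
    [[0.75,-0.65,7],[0,0,-0.007],1],
    [[0.75,-0.65,9.5],[0,0,-0.007],1],
    [[0.75,-0.65,11.5],[0,0,-0.007],1],
    [[0.75,-0.65,13.5],[0,0,-0.007],1],
    [[0.75,-0.65,14.8],[0,0,-0.007],1],
    [[0.75,-0.65,14.8],[0,0,-0.007],1]
  ]
}}

```text
time: 3.68
tool_pos: [0.5164, 0.1921, 0.0883]
ee_rot: [-3.136, 0.005, 1.026]
wrist_force: [-0.7, -0.4, -0.5]
width: 0.094
```

```bash
python3 - <<'E'
from go import *
plan([.52,.192,.093],down(np.radians(58.7)))
cv2.imwrite('pics/side4.png',cv2.resize(optics.snapshot('side')[160:260,240:400,::-1],None,fx=4,fy=4))
E
```

```text
t 3.6833 pos [0.5164 0.1921 0.0883] rpy [-3.1364  0.0052  1.0257] w 0.09396512881008487 F [-0.6516 -0.3766 -0.4567]
shift cm [ 0.178  0.31  -0.475] turn [-0.0051  0.0052  0.0012] rows 0.1425114320605873 0.0592043644031238
```

View pics/side4.png

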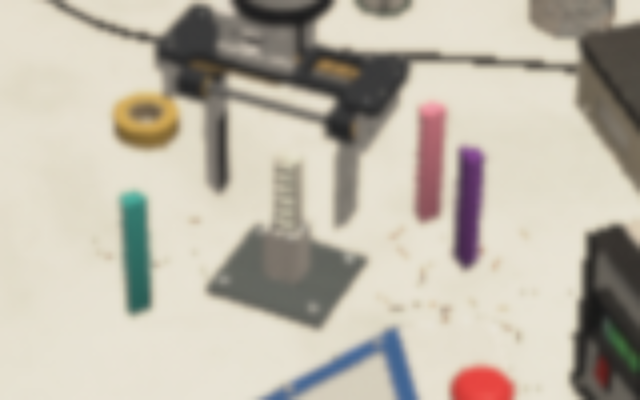

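The fingers straddle the strip and clear the neighbours. I'll correct and let it settle before closing.

{"method": "apply_moves", "body": {
  "moves": [
    [[0.1,0.2,-0.4],[0,0,0],1],
    [[0.1,0.2,-0.4],[0,0,0],1],
    [[0.1,0.2,-0.4],[0,0,0],1],
    [[0.1,0.2,-0.4],[0,0,0],1],
    [[0.1,0.2,-0.4],[0,0,0],1],
    [[0.1,0.2,-0.4],[0,0,0],1],
    [[0.1,0.2,-0.4],[0,0,0],1],
    [[0.1,0.2,-0.4],[0,0,0],1],
    [[0.1,0.2,-0.4],[0,0,0],1],
    [[0.1,0.2,-0.4],[0,0,0],1]
  ]
}}

```text
time: 4.57
tool_pos: [0.5211, 0.1919, 0.096]
ee_rot: [-3.142, 0.0, 1.025]
wrist_force: [-0.1, -1.1, 0.0]
width: 0.0943
```

```bash
python3 - <<'E'
from go import *
plan([.52,.192,.093],down(np.radians(58.7)))
E
```

```text
t 4.5667 pos [0.5211 0.1919 0.096 ] rpy [-3.1415  0.0002  1.0248] w 0.09432165629486179 F [-0.0921 -1.0648  0.0465]
shift cm [-0.05  -0.099  0.303] turn [-0.0001  0.0002  0.0003] rows 0.07732337913804731 0.0029641936702773067
```

Now close on the strip.

{"method": "apply_moves", "body": {
  "moves": [
    [[0,-0.1,0.2],[0,0,0],1],
    [[0,-0.1,0.2],[0,0,0],0.6],
    [[0,-0.1,0.2],[0,0,0],0.4],
    [[0,-0.1,0.2],[0,0,0],0.2],
    [[0,-0.1,0.2],[0,0,0],0],
    [[0,-0.1,0.2],[0,0,0],0],
    [[0,-0.1,0.2],[0,0,0],0],
    [[0,-0.1,0.2],[0,0,0],0],
    [[0,-0.1,0.2],[0,0,0],0],
    [[0,-0.1,0.2],[0,0,0],0]
  ]
}}

```text
time: 5.4
tool_pos: [0.5204, 0.1924, 0.0942]
ee_rot: [3.141, 0.0, 1.025]
wrist_force: [0.0, 0.2, -0.6]
width: 0.0374
```

{"method": "apply_moves", "body": {
  "moves": [
    [[0,0,0],[0,0,0],0],
    [[0,0,0],[0,0,0],0],
    [[0,0,0],[0,0,0],0],
    [[0,0,0],[0,0,0],0],
    [[0,0,0],[0,0,0],0],
    [[0,0,0],[0,0,0],0],
    [[0,0,0],[0,0,0],0],
    [[0,0,0],[0,0,0],0],
    [[0,0,0],[0,0,0],0],
    [[0,0,0],[0,0,0],0]
  ]
}}

```text
time: 6.23
tool_pos: [0.5203, 0.1924, 0.0941]
ee_rot: [3.141, 0.0, 1.025]
wrist_force: [0.2, -0.1, -0.4]
width: 0.0198
```

{"method": "apply_moves", "body": {
  "moves": [
    [[0,0,-0.5],[0,0,0],0],
    [[0,0,-1.5],[0,0,0],0],
    [[0,0,-3],[0,0,0],0],
    [[0,0,-5],[0,0,0],0],
    [[0,0,-7.5],[0,0,0],0],
    [[0,0,-10],[0,0,0],0],
    [[0,0,-13],[0,0,0],0],
    [[0,0,-16],[0,0,0],0],
    [[0,0,-19],[0,0,0],0],
    [[0,0,-21],[0,0,0],0]
  ]
}}

```text
time: 7.07
tool_pos: [0.5207, 0.1926, 0.309]
ee_rot: [3.138, -0.004, 1.025]
wrist_force: [0.5, -0.4, -0.6]
width: 0.0195
```

```bash
python3 - <<'E'
from go import *
yb=np.radians(2.4)
a=R.from_euler('z',yb).apply([-.5,0,.8660254]);E=np.array([.492,-.196,.1664])
zt=-a; yt=np.array([np.sin(yb),-np.cos(yb),0]); xt=np.cross(yt,zt)
Rt=R.from_matrix(np.c_[xt,yt,zt]);print(Rt.as_euler('xyz'),xt)
O=E-.012*a;print('port origin',O)
# pre-insert: lower end 40mm outside outer end => TCP at end+.086
for d in (.07,.04,):
    plan(E+a*(d+.0861),Rt)
cv2.imwrite('pics/side5.png',optics.snapshot('side')[:,:,::-1])
cv2.imwrite('pics/wrist5.png',optics.snapshot('wrist')[:,:,::-1])
E
```

```text
[ 3.1416 -0.5236  0.0419] [0.8653 0.0363 0.5   ]
port origin [ 0.498  -0.1957  0.156 ]
t 7.0667 pos [0.5207 0.1926 0.309 ] rpy [ 3.1376 -0.004   1.0249] w 0.01948537344244842 F [ 0.4533 -0.4277 -0.5928]
shift cm [-39.033  11.225   0.629] turn [-0.2555  0.4747  0.9599] rows 9.74103122512637 8.80963787267859
t 7.0667 pos [0.5207 0.1926 0.309 ] rpy [ 3.1376 -0.004   1.0249] w 0.01948537344244842 F [ 0.4533 -0.4277 -0.5928]
shift cm [-38.212  12.463   3.235] turn [-0.2555  0.4747  0.9599] rows 9.669797502551146 8.80963787267859
```

View pics/side5.png

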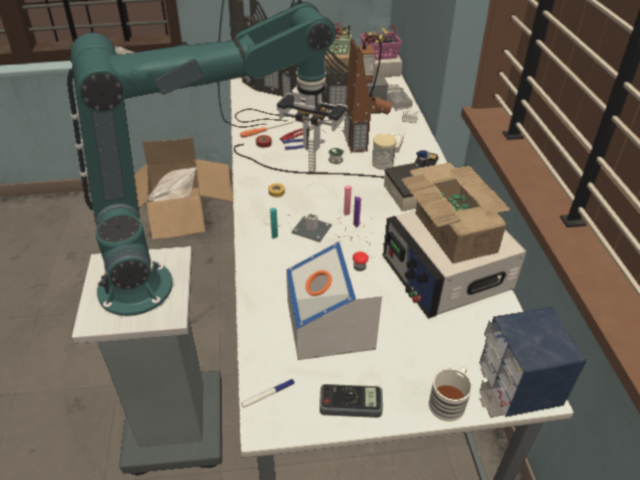

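View pics/wrist5.png

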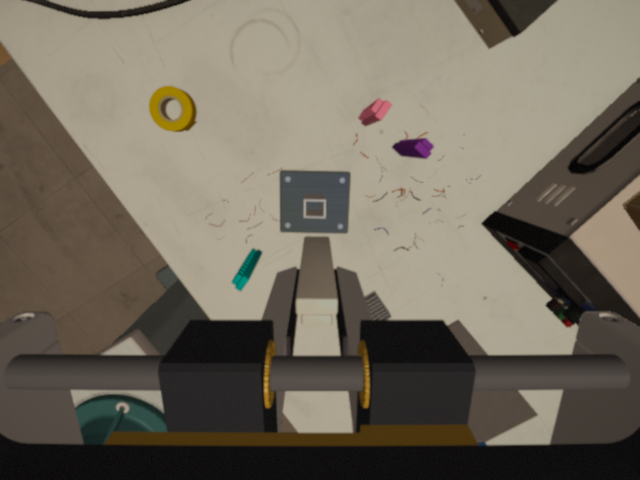

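The strip has left the sleeve and hangs straight in the jaws, with its lower end near (316,238) in the wrist view. Next I'll carry it, raised, to a tilted pose in front of the port.

{"method": "apply_moves", "body": {
  "moves": [
    [[-2.5,1,-3],[-0.02,0.04,0.08],0],
    [[-6,2,-5],[-0.05,0.09,0.18],0],
    [[-9.5,3,-6],[-0.08,0.14,0.28],0],
    [[-13,4,-6],[-0.1,0.19,0.38],0],
    [[-16.5,5,-6],[-0.13,0.24,0.48],0],
    [[-20,6,-6],[-0.155,0.29,0.58],0],
    [[-23.5,7,-6],[-0.18,0.335,0.68],0],
    [[-27,8,-6],[-0.207,0.385,0.78],0],
    [[-30.5,9,-6],[-0.233,0.433,0.875],0],
    [[-34,10,-6],[-0.2555,0.4747,0.96],0]
  ]
}}

```text
time: 8.0
tool_pos: [0.4278, -0.151, 0.3625]
ee_rot: [-3.141, -0.519, 0.037]
wrist_force: [-0.1, -0.3, -0.8]
width: 0.0196
```

```bash
cat > port.py <<'E'
from go import *
yb=np.radians(2.4)
a=R.from_euler('z',yb).apply([-.5,0,.8660254]);E=np.array([.492,-.196,.1664])
zt=-a; yt=np.array([np.sin(yb),-np.cos(yb),0]); xt=np.cross(yt,zt)
Rt=R.from_matrix(np.c_[xt,yt,zt])
def goal(d): plan(E+a*(d+.0861),Rt)
E
python3 -c "
from port import *
goal(.07);print(robot.get_obs()['joint_positions'])"
```

```text
t 8.0 pos [ 0.4278 -0.151   0.3625] rpy [-3.1409 -0.519   0.0368] w 0.019600987114574704 F [-0.0987 -0.2778 -0.8224]
shift cm [-4.37   4.78   4.517] turn [ 0.0018  0.0046 -0.0044] rows 1.8935511746487963 0.0533276550106323
[-0.7295 -0.4628  1.6365  0.3517  1.5776  0.877 ]
```

{"method": "apply_moves", "body": {
  "moves": [
    [[-1,1.2,0],[0,0,0],0],
    [[-2.5,3,0.5],[0,0,0],0],
    [[-4,4.5,1.5],[0,0.005,-0.004],0],
    [[-4.4,4.8,3],[0,0.005,-0.004],0],
    [[-4.4,4.8,4.3],[0,0.005,-0.004],0],
    [[-4.4,4.8,4.5],[0,0.005,-0.004],0],
    [[-4.4,4.8,4.5],[0,0.005,-0.004],0],
    [[-4.4,4.8,4.5],[0,0.005,-0.004],0],
    [[-4.4,4.8,4.5],[0,0.005,-0.004],0],
    [[-4.4,4.8,4.5],[0,0.005,-0.004],0]
  ]
}}

```text
time: 8.83
tool_pos: [0.4155, -0.1987, 0.3044]
ee_rot: [3.136, -0.524, 0.048]
wrist_force: [-0.1, -0.4, -0.3]
width: 0.0199
```

```bash
python3 - <<'E'
from port import *
goal(.07)
c=optics.get_calibration('wrist');cs=optics.get_calibration('side')
o=robot.get_obs();Rc=R.from_euler('xyz',o['ee_rot'])
tip=o['tool_pos']+Rc.apply([0,0,.0861]);print('tip',tip)
w=optics.snapshot('wrist')[:,:,::-1].copy();s=optics.snapshot('side')[:,:,::-1].copy()
print('wrist: E',proj(c,[E]),'tip',proj(c,[tip]));print('side: E',proj(cs,[E]),'tip',proj(cs,[tip]))
cv2.imwrite('pics/wrist6.png',w);cv2.imwrite('pics/side6.png',cv2.resize(s[190:340,240:440],None,fx=4,fy=4,interpolation=cv2.INTER_CUBIC))
E
```

```text
t 8.8333 pos [ 0.4155 -0.1987  0.3044] rpy [ 3.1361 -0.5242  0.0485] w 0.019935051673971593 F [-0.1399 -0.3813 -0.3374]
shift cm [-0.273  0.054  0.17 ] turn [ 0.0022 -0.0006  0.0057] rows 0.07824114616141853 0.04910839769138457
tip [ 0.4586 -0.197   0.2299]
wrist: E [[316.1797 225.5632]] tip [[315.8275 243.7927]]
side: E [[318.1935 282.0939]] tip [[304.3862 264.7071]]
```

View pics/wrist6.png

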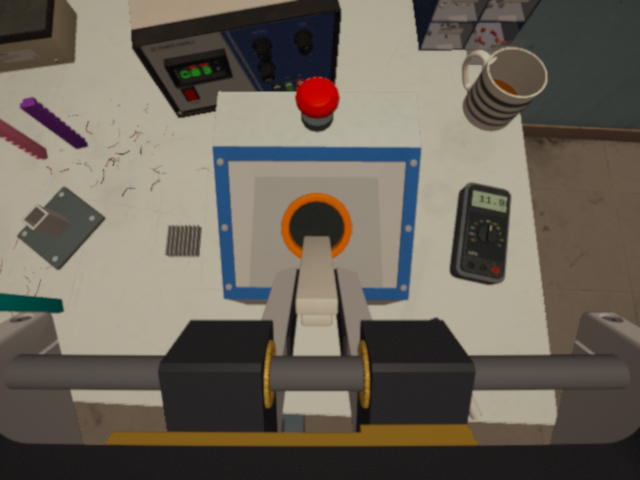

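View pics/side6.png

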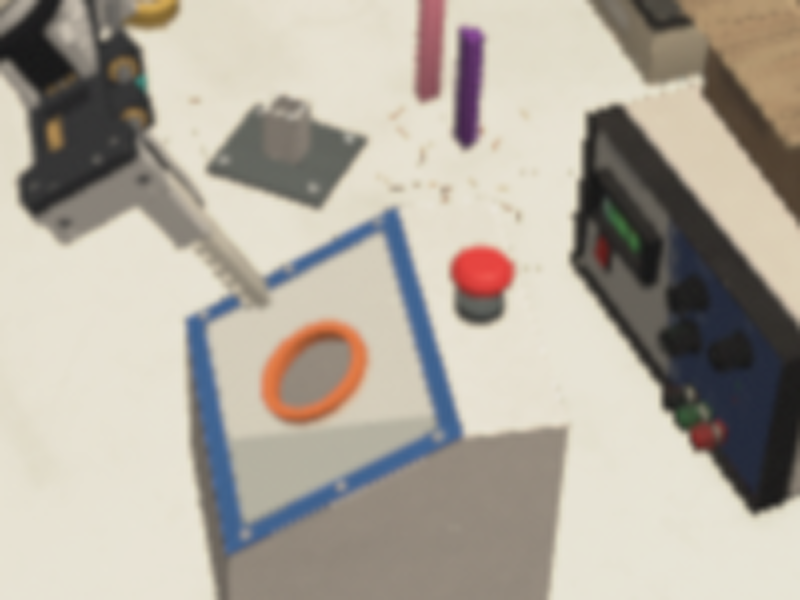

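The predicted strip tip and ring centre match both views within a pixel: side tip at (304.3,264.3), ring in the wrist view at (317,226). I'll correct the small offset, bring the tip just above the rim and recheck.

{"method": "apply_moves", "body": {
  "moves": [
    [[-0.2,0.05,0.2],[0,0,0.005],0],
    [[-0.2,0.05,1],[0,0,0.005],0],
    [[-0.2,0.05,2],[0,0,0.005],0],
    [[-0.2,0.05,3],[0,0,0.005],0],
    [[-0.2,0.05,4],[0,0,0.005],0],
    [[-0.2,0.05,4.8],[0,0,0.005],0],
    [[-0.2,0.05,5.2],[0,0,0.005],0],
    [[-0.2,0.05,5.2],[0,0,0.005],0],
    [[-0.2,0.05,5.2],[0,0,0.005],0],
    [[-0.2,0.05,5.2],[0,0,0.005],0]
  ]
}}

```text
time: 9.77
tool_pos: [0.4397, -0.1984, 0.2578]
ee_rot: [3.14, -0.524, 0.042]
wrist_force: [-0.5, -0.7, -1.0]
width: 0.0199
```

```bash
python3 - <<'E'
from port import *
goal(-.064)
c=optics.get_calibration('wrist');cs=optics.get_calibration('side')
o=robot.get_obs();Rc=R.from_euler('xyz',o['ee_rot'])
tip=o['tool_pos']+Rc.apply([0,0,.0861]);d=tip-E;print('tip in port xyz',d@xt,d@yt,d@a)
w=optics.snapshot('wrist')[:,:,::-1].copy();s=optics.snapshot('side')[:,:,::-1].copy()
print('wrist: E',proj(c,[E]),'tip',proj(c,[tip]));print('side: E',proj(cs,[E]),'tip',proj(cs,[tip]))
cv2.imwrite('pics/wrist7.png',cv2.resize(w[160:340,200:440],None,fx=3,fy=3));cv2.imwrite('pics/side7.png',cv2.resize(s[220:340,260:400],None,fx=5,fy=5,interpolation=cv2.INTER_CUBIC))
E
```

```text
t 9.7667 pos [ 0.4397 -0.1984  0.2578] rpy [ 3.1399 -0.5237  0.0417] w 0.019942358962392676 F [-0.4802 -0.7002 -0.9523]
shift cm [-0.039 -0.037  8.323] turn [ 0.0017 -0.0001 -0.0001] rows 1.9960655169046764 0.01396712000430577
tip in port xyz 0.00039390644305264434 0.0003764452304447888 0.019234852878767597
wrist: E [[315.3975 237.6181]] tip [[315.8339 243.8107]]
side: E [[318.1935 282.0939]] tip [[314.4838 277.745 ]]
```

View pics/wrist7.png

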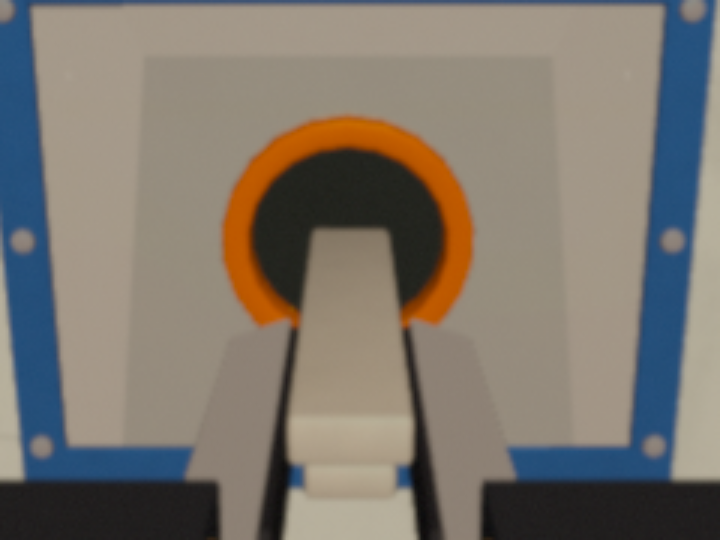

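View pics/side7.png

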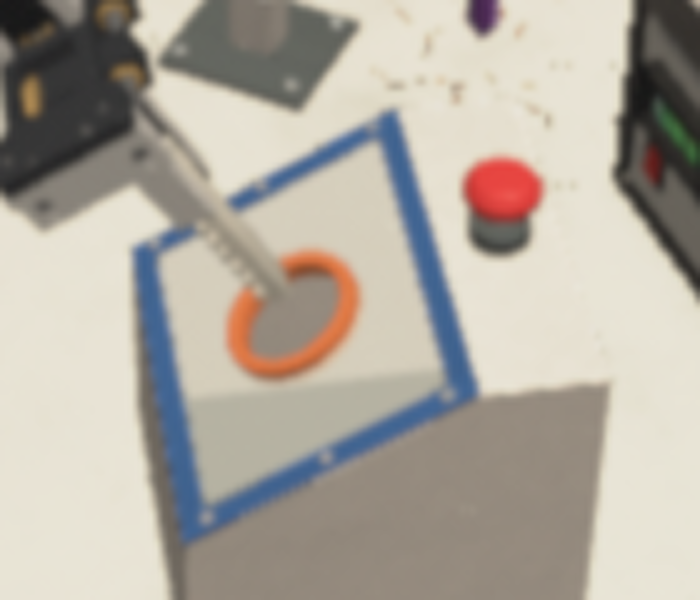

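The strip is centred: ring centre x≈348 and strip x≈350 in the wrist crop, 0.4 mm off the axis by computation, 19 mm outside the rim. Inserting along the axis and slowing at the end.

{"method": "apply_moves", "body": {
  "moves": [
    [[0,0,0.8],[0,0,0],0],
    [[0,0,1.8],[0,0,0],0],
    [[0,0,2.8],[0,0,0],0],
    [[0,0,3.8],[0,0,0],0],
    [[0,0,4.8],[0,0,0],0],
    [[0,0,5.7],[0,0,0],0],
    [[0,0,6.4],[0,0,0],0],
    [[0,0,7],[0,0,0],0],
    [[0,0,7.4],[0,0,0],0],
    [[0,0,7.5],[0,0,0],0]
  ]
}}

```text
time: 10.7
tool_pos: [0.4771, -0.1965, 0.1914]
ee_rot: [-3.141, -0.522, 0.041]
wrist_force: [-0.9, 0.1, -2.0]
width: 0.0198
```

```bash
python3 - <<'E'
from port import *
goal(-.064)
o=robot.get_obs();Rc=R.from_euler('xyz',o['ee_rot'])
tip=o['tool_pos']+Rc.apply([0,0,.0861]);d=tip-E;print('tip in port xyz',d@xt,d@yt,d@a+.012)
w=optics.snapshot('wrist')[:,:,::-1].copy();s=optics.snapshot('side')[:,:,::-1].copy()
cv2.imwrite('pics/wrist8.png',cv2.resize(w[160:340,200:440],None,fx=3,fy=3));cv2.imwrite('pics/side8.png',cv2.resize(s[220:340,260:400],None,fx=5,fy=5,interpolation=cv2.INTER_CUBIC))
E
```

```text
t 10.7 pos [ 0.4771 -0.1965  0.1914] rpy [-3.1415 -0.5221  0.0412] w 0.0197702973378882 F [-0.8929  0.1313 -1.9608]
shift cm [0.046 0.01  0.7  ] turn [ 0.0003  0.0015 -0.0006] rows 0.1682965295830446 0.013098737517450075
tip in port xyz -0.0005747543645674702 -7.871480139171282e-05 -0.04499686785038989
```

View pics/wrist8.png

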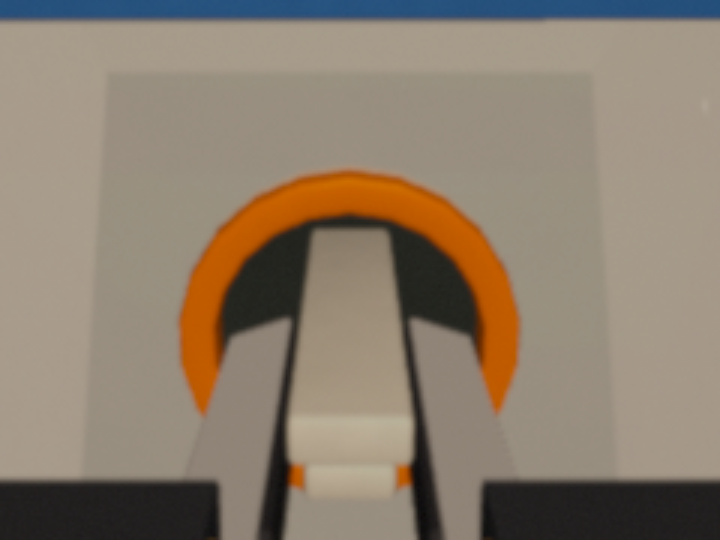

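View pics/side8.png

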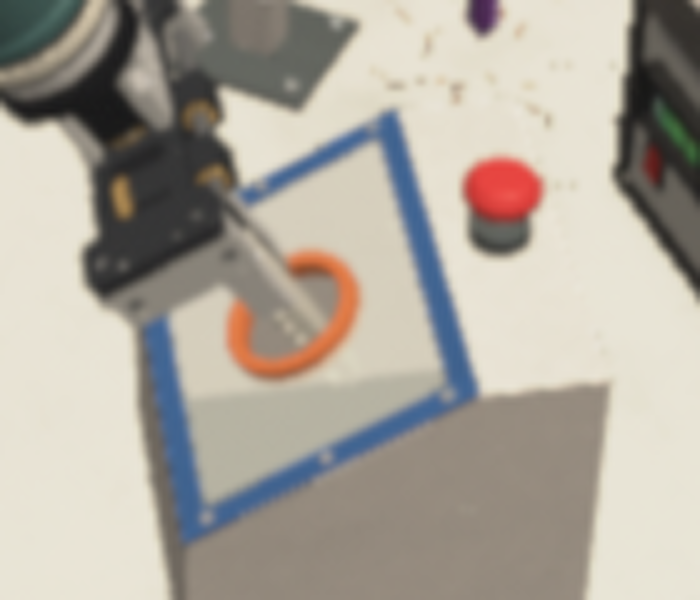

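The strip is in the port with clear gaps all round and the fingertips still about 15 mm above the rim. I'll go 5 mm deeper, settle, then open.

{"method": "apply_moves", "body": {
  "moves": [
    [[0.03,0,0.2],[0,0,0],0],
    [[0.03,0,0.4],[0,0,0],0],
    [[0.03,0,0.5],[0,0,0],0],
    [[0.03,0,0.5],[0,0,0],0],
    [[0.03,0,0.5],[0,0,0],0],
    [[0.03,0,0.5],[0,0,0],0],
    [[0.03,0,0.5],[0,0,0],0],
    [[0.03,0,0.5],[0,0,0],0],
    [[0.03,0,0.5],[0,0,0],0],
    [[0.03,0,0.5],[0,0,0],0]
  ]
}}

```text
time: 11.63
tool_pos: [0.4798, -0.1967, 0.1882]
ee_rot: [3.141, -0.523, 0.041]
wrist_force: [0.1, -1.2, -1.4]
width: 0.0199
```

```bash
python3 - <<'E'
from port import *
goal(-.064)
E
```

```text
t 11.6333 pos [ 0.4798 -0.1967  0.1882] rpy [ 3.1406 -0.5231  0.0413] w 0.019925105191090645 F [ 0.0769 -1.224  -1.3592]
shift cm [-0.027 -0.022  0.29 ] turn [ 0.0013  0.0005 -0.0005] rows 0.06993472095114263 0.011698472912637179
```

{"method": "apply_moves", "body": {
  "moves": [
    [[0,0,0.1],[0,0,0],0],
    [[0,0,0.2],[0,0,0],0],
    [[0,0,0.2],[0,0,0],0],
    [[0,0,0.2],[0,0,0],0.6],
    [[0,0,0.2],[0,0,0],0.6],
    [[0,0,0.2],[0,0,0],0.6],
    [[0,0,0.2],[0,0,0],0.6],
    [[0,0,0.2],[0,0,0],0.6],
    [[0,0,0.2],[0,0,0],0.6],
    [[0,0,0.2],[0,0,0],0.6]
  ]
}}

```text
time: 12.47
tool_pos: [0.4808, -0.1967, 0.1864]
ee_rot: [3.141, -0.523, 0.041]
wrist_force: [-0.3, -0.6, -0.6]
width: 0.0561
```

```bash
python3 - <<'E'
from port import *
goal(-.064)
w=optics.snapshot('wrist')[:,:,::-1].copy();s=optics.snapshot('side')[:,:,::-1].copy()
cv2.imwrite('pics/wrist9.png',cv2.resize(w[160:340,200:440],None,fx=3,fy=3));cv2.imwrite('pics/side9.png',cv2.resize(s[220:340,260:400],None,fx=5,fy=5,interpolation=cv2.INTER_CUBIC))
E
```

```text
t 12.4667 pos [ 0.4808 -0.1967  0.1864] rpy [ 3.1407 -0.5232  0.0412] w 0.05610285192090934 F [-0.2716 -0.5675 -0.6391]
shift cm [-0.028 -0.02   0.089] turn [ 0.0013  0.0004 -0.0006] rows 0.022807847825420523 0.01154438663472767
```

View pics/wrist9.png

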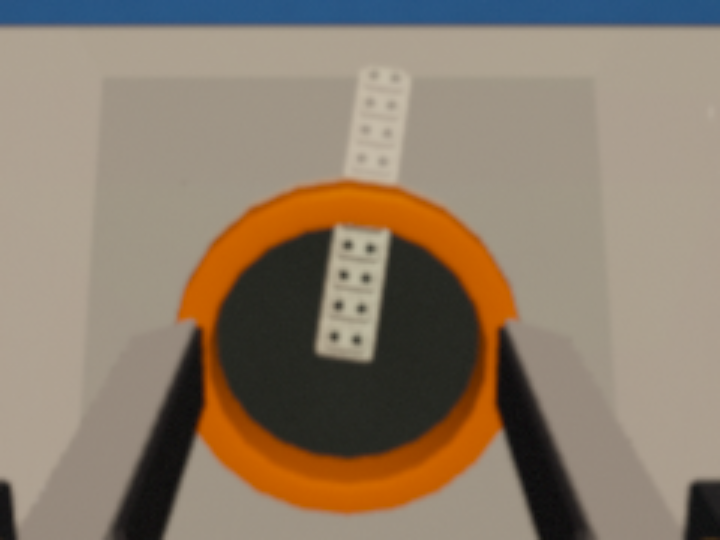

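View pics/side9.png

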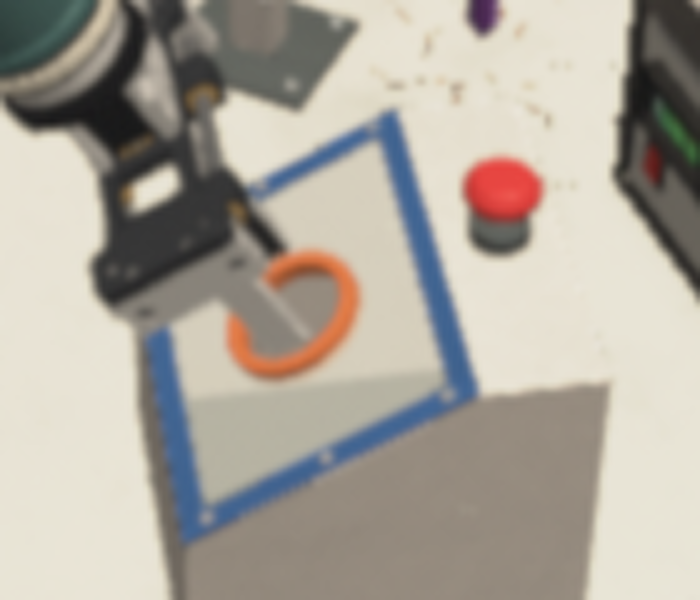

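The strip lies on the box floor, seen through the port and window. Backing straight out along the axis.

{"method": "apply_moves", "body": {
  "moves": [
    [[0,0,-0.7],[0,0,0],0.6],
    [[0,0,-2],[0,0,0],0.6],
    [[0,0,-4],[0,0,0],0.6],
    [[0,0,-6.5],[0,0,0],0.6],
    [[0,0,-9],[0,0,0],0.4],
    [[0,0,-11.5],[0,0,0],0.2],
    [[0,0,-14],[0,0,0],0],
    [[0,0,-16],[0,0,0],0],
    [[0,0,-16.5],[0,0,0],0],
    [[0,0,-16.5],[0,0,0],0]
  ]
}}

```text
time: 13.4
tool_pos: [0.3983, -0.2006, 0.3317]
ee_rot: [3.137, -0.526, 0.042]
wrist_force: [0.4, -0.2, -0.0]
width: 0.0196
```

```bash
python3 - <<'E'
from port import *
c=optics.get_calibration('wrist');im=optics.snapshot('wrist')[:,:,::-1].copy();cs=optics.get_calibration('side')
cv2.imwrite('pics/wrist10.png',im)
hsv=cv2.cvtColor(im,cv2.COLOR_BGR2HSV)
r=cv2.inRange(hsv,(0,190,150),(4,255,255))|cv2.inRange(hsv,(174,190,150),(180,255,255));r[300:]=0
cn=sorted(cv2.findContours(r,cv2.RETR_EXTERNAL,cv2.CHAIN_APPROX_NONE)[0],key=cv2.contourArea)[-1]
el=cv2.fitEllipse(cn);print(el);print('wrist',onz(c,[el[0]],.237),'side',onz(cs,[(360,257)],.238),'tri',tri(c,el[0],cs,(359.96,257.6)))
P=onz(c,cn.reshape(-1,2).astype(float),.235);print(np.ptp(P,axis=0))
plan([.591,-.197,.30],down(yb))
E
```

```text
((314.3915100097656, 99.01071166992188), (31.493375778198242, 36.96087646484375), 96.02498626708984)
wrist [[ 0.589  -0.1919  0.237 ]] side [[ 0.5915 -0.1945  0.238 ]] tri (array([ 0.592 , -0.1917,  0.2332]), np.float64(0.00029659349559523515))
[0.0363 0.0362 0.    ]
t 13.45 pos [ 0.3983 -0.2002  0.3297] rpy [ 3.1395 -0.5237  0.041 ] w 0.01623826650862435 F [-0.1331 -0.4333 -0.4048]
shift cm [15.201  0.447 12.205] turn [ 0.0022 -0.5237 -0.0014] rows 4.676122292753104 4.19080850946545
```

View pics/wrist10.png

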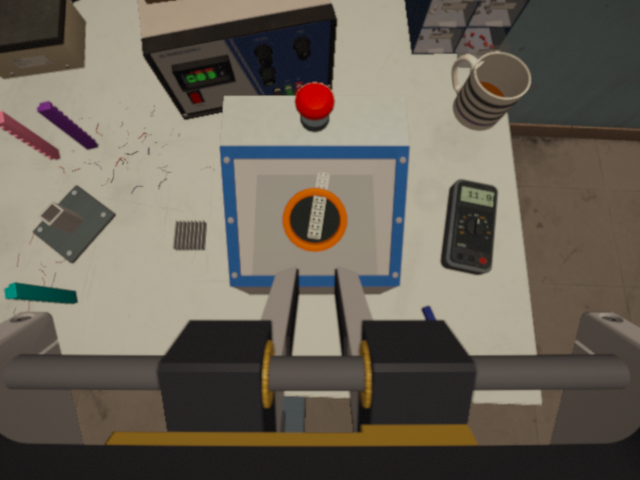

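The strip lies inside and the plunger head is at about (0.591, −0.193). The instrument behind the box may limit room for the gripper, so I'll check where it stands.

```bash
python3 - <<'E'
from port import *
cs=optics.get_calibration('side');cc=optics.get_calibration('scene')
print('PSU base corners side z0',onz(cs,[(433,312),(386,240),(512,288)],0))
print('scene', onz(cc,[(259,261)],0))
for h in (.1,.15,.2):print(h,onz(cs,[(388,217),(437,255),(414,181),(451,237)],h))
plan([.591,-.193,.31],down(yb))
E
```

```text
PSU base corners side z0 [[ 0.8069 -0.1829  0.    ]
 [ 0.7419  0.1186  0.    ]
 [ 1.0544 -0.1232  0.    ]]
scene [[0.7544 0.0287 0.    ]]
0.1 [[ 0.7372  0.1082  0.1   ]
 [ 0.8359 -0.0676  0.1   ]
 [ 0.858   0.2755  0.1   ]
 [ 0.8962  0.0003  0.1   ]]
0.15 [[ 0.7199  0.0489  0.15  ]
 [ 0.8141 -0.1189  0.15  ]
 [ 0.8352  0.2086  0.15  ]
 [ 0.8716 -0.054   0.15  ]]
0.2 [[ 0.7026 -0.0104  0.2   ]
 [ 0.7923 -0.1701  0.2   ]
 [ 0.8124  0.1417  0.2   ]
 [ 0.8471 -0.1084  0.2   ]]
t 13.45 pos [ 0.3983 -0.2002  0.3297] rpy [ 3.1395 -0.5237  0.041 ] w 0.01623826650862435 F [-0.1331 -0.4333 -0.4048]
shift cm [15.715  0.049 11.347] turn [ 0.0022 -0.5237 -0.0014] rows 4.648250681943465 4.19080850946545
```

{"method": "apply_moves", "body": {
  "moves": [
    [[1.5,0,0],[0,-0.1,0],0],
    [[4,0,1],[0,-0.2,0],0],
    [[7,0,3],[0,-0.3,0],0],
    [[10,0,6],[0,-0.4,0],0],
    [[13,0,8.5],[0,-0.5,0],0],
    [[15,0,10.5],[0,-0.524,0],0],
    [[15.7,0,11.3],[0,-0.524,0],0],
    [[15.7,0,11.3],[0,-0.524,0],0],
    [[15.7,0,11.3],[0,-0.524,0],0],
    [[15.7,0,11.3],[0,-0.524,0],0]
  ]
}}

```text
time: 14.28
tool_pos: [0.5894, -0.1922, 0.3112]
ee_rot: [3.14, -0.0, 0.04]
wrist_force: [-0.8, -0.3, 0.3]
width: 0.0007
```

```bash
python3 - <<'E'
from port import *
plan([.591,-.193,.31],down(yb))
cs=optics.get_calibration('side');c=optics.get_calibration('wrist');print('exp',proj(c,[[.591,-.193,.24]]))
cv2.imwrite('pics/side11.png',cv2.resize(optics.snapshot('side')[190:310,290:430,::-1],None,fx=5,fy=5));cv2.imwrite('pics/wrist11.png',optics.snapshot('wrist')[:,:,::-1])
E
```

```text
t 14.2833 pos [ 0.5894 -0.1922  0.3112] rpy [ 3.14   -0.0003  0.04  ] w 0.0007053919762495372 F [-0.7907 -0.2874  0.2956]
shift cm [0.159 0.085 0.118] turn [ 0.0016 -0.0003 -0.0019] rows 0.05165809294914725 0.019598242614403575
exp [[316.6636 248.0886]]
```

View pics/side11.png

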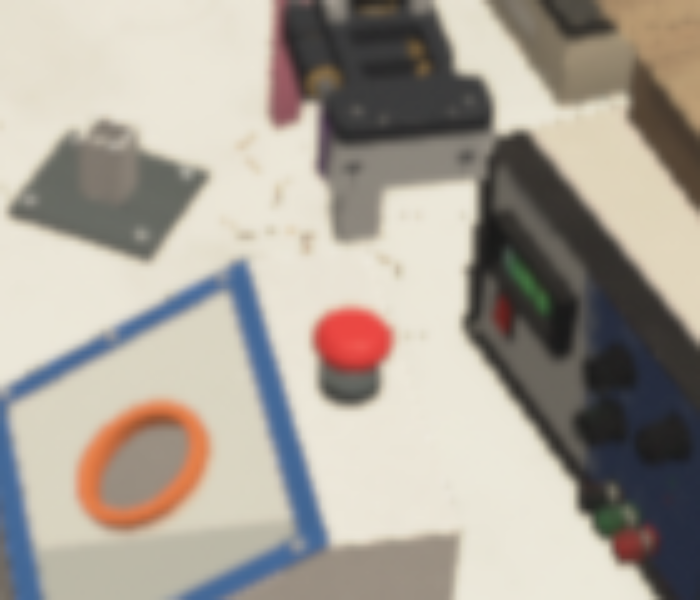

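View pics/wrist11.png

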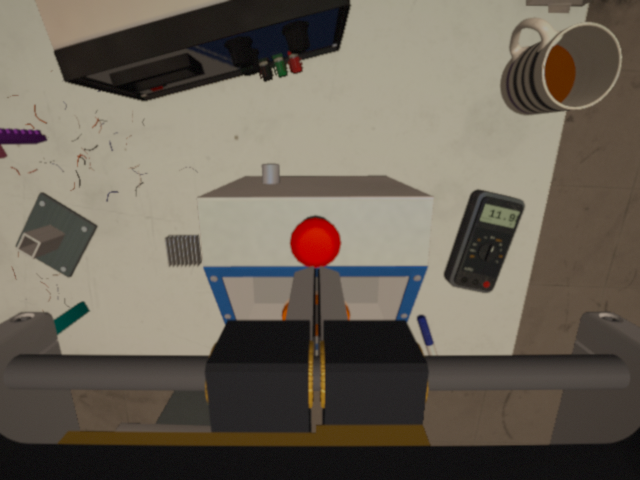

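The plunger head shows at (315,243), against a predicted (317,248), so it sits about 3 mm further in x. I'll aim there and press.

{"method": "apply_moves", "body": {
  "moves": [
    [[0.4,0.05,1],[0,0,0],0],
    [[0.4,0.05,2.5],[0,0,0],0],
    [[0.4,0.05,4],[0,0,0],0],
    [[0.4,0.05,5.2],[0,0,0],0],
    [[0.4,0.05,5.9],[0,0,0],0],
    [[0.4,0.05,6.4],[0,0,0],0],
    [[0.4,0.05,6.9],[0,0,0],0],
    [[0.4,0.05,7.3],[0,0,0],0],
    [[0.4,0.05,7.6],[0,0,0],0],
    [[0.4,0.05,7.6],[0,0,0],0]
  ]
}}

```text
time: 15.22
tool_pos: [0.5938, -0.1926, 0.2367]
ee_rot: [3.139, 0.0, 0.04]
wrist_force: [-5.2, 1.5, 7.6]
width: 0.0005
```

```bash
python3 - <<'E'
from port import *
plan([.594,-.193,.236],down(yb))
cv2.imwrite('pics/side12.png',cv2.resize(optics.snapshot('side')[190:310,290:430,::-1],None,fx=5,fy=5))
plan([.594,-.193,.236],down(yb))
E
```

```text
t 15.2167 pos [ 0.5938 -0.1926  0.2367] rpy [3.1394 0.0001 0.0404] w 0.0005014984315882898 F [-5.1914  1.4827  7.6358]
shift cm [0.021 0.036 0.075] turn [ 0.0022  0.0001 -0.0015] rows 0.02055049587523337 0.02117170005855894
t 15.2667 pos [ 0.5938 -0.1927  0.237 ] rpy [3.1393 0.     0.0403] w 0.00026554171390270437 F [-4.6926  0.8694  8.3886]
shift cm [0.023 0.03  0.096] turn [ 0.0023  0.     -0.0016] rows 0.024771703225228054 0.02215419350853411
```

View pics/side12.png

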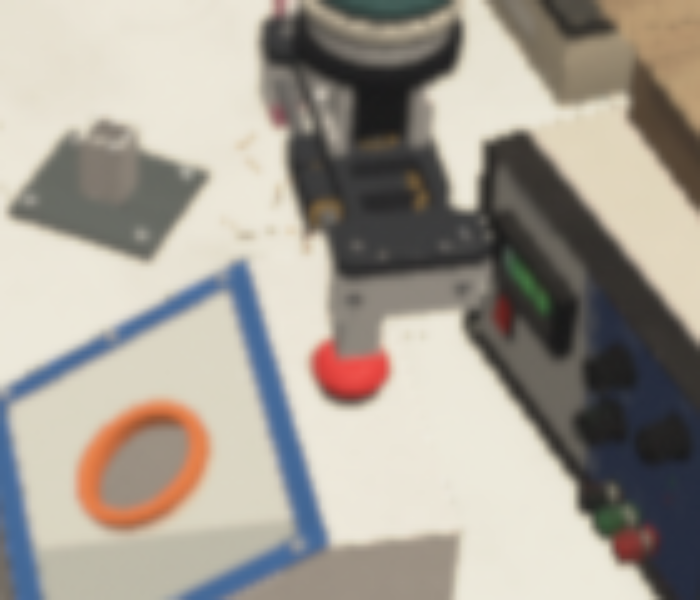

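The head is nearly flush with the box top, at 8.4 N and about 17 mm of travel. A little further to be sure it reaches the stop.

{"method": "apply_moves", "body": {
  "moves": [
    [[0,0,0.1],[0,0,0],0],
    [[0,0,0.2],[0,0,0],0],
    [[0,0,0.3],[0,0,0],0],
    [[0,0,0.4],[0,0,0],0],
    [[0,0,0.4],[0,0,0],0],
    [[0,0,0.4],[0,0,0],0],
    [[0,0,0.4],[0,0,0],0],
    [[0,0,0.4],[0,0,0],0],
    [[0,0,0.4],[0,0,0],0],
    [[0,0,0.4],[0,0,0],0]
  ]
}}

```text
time: 16.1
tool_pos: [0.5938, -0.1927, 0.2361]
ee_rot: [3.138, -0.003, 0.04]
wrist_force: [-8.7, 1.9, 14.6]
width: 0.0002
```

The force rose to 14.6 N while the tool moved only 0.9 mm, so the plunger is on its stop. Retracting upward.

{"method": "apply_moves", "body": {
  "moves": [
    [[0,0,-0.5],[0,0,0],0],
    [[0,0,-1.2],[0,0,0],0],
    [[0,0,-2],[0,0,0],0],
    [[0,0,-3],[0,0,0],0],
    [[0,0,-5],[0,0,0],0],
    [[0,0,-7.5],[0,0,0],0],
    [[0,0,-10],[0,0,0],0],
    [[-2,0,-11.5],[0,0,0],0],
    [[-5,0,-12],[0,0,0],0],
    [[-8,0,-12],[0,0,0],0]
  ]
}}

```text
time: 16.93
tool_pos: [0.5154, -0.1959, 0.3518]
ee_rot: [3.139, -0.003, 0.042]
wrist_force: [-0.1, -0.2, -0.4]
width: 0.0008
```

{"method": "apply_moves", "body": {
  "moves": [
    [[-3,0,0],[0,0,0],0],
    [[-6,0,0],[0,0,0],0],
    [[-9,0,0],[0,0,0],0],
    [[-11,0,0],[0,0,0],0],
    [[-12,0,0],[0,0,0],0],
    [[-12,0,0],[0,0,0],0],
    [[-12,0,0],[0,0,0],0],
    [[-12,0,0],[0,0,0],0],
    [[-12,0,0],[0,0,0],0],
    [[-12,0,0],[0,0,0],0]
  ]
}}

```text
time: 17.77
tool_pos: [0.3958, -0.2005, 0.3494]
ee_rot: [-3.141, 0.002, 0.042]
wrist_force: [-0.4, -0.2, 0.1]
width: 0.0003
```

```bash
python3 - <<'E'
from port import *
c=optics.get_calibration('wrist');o=robot.get_obs();print(o['time'],o['tool_pos'],o['wrist_force'])
w=optics.snapshot('wrist')[:,:,::-1].copy();s=optics.snapshot('side')[:,:,::-1].copy()
cv2.imwrite('pics/wrist13.png',w);cv2.imwrite('pics/side13.png',s)
hsv=cv2.cvtColor(s,cv2.COLOR_BGR2HSV)
r=cv2.inRange(hsv,(0,170,120),(4,255,255))|cv2.inRange(hsv,(172,170,120),(180,255,255));r[:245]=0;r[285:]=0;r[:,:345]=0;r[:,375:]=0
ys,xs=np.nonzero(r);print('red',xs.min(),xs.max(),ys.min(),ys.max(),xs.mean(),ys.mean())
E
```

```text
17.7667 [ 0.3958 -0.2005  0.3494] [-0.367  -0.2064  0.0824]
red 354 366 253 262 359.99107142857144 257.57142857142856
```

View pics/wrist13.png

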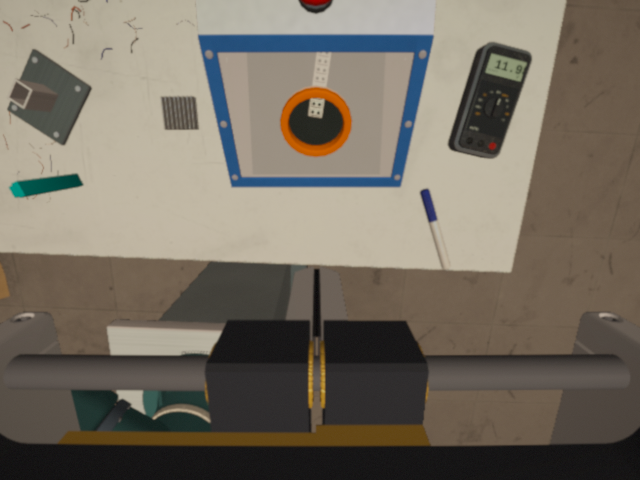

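View pics/side13.png

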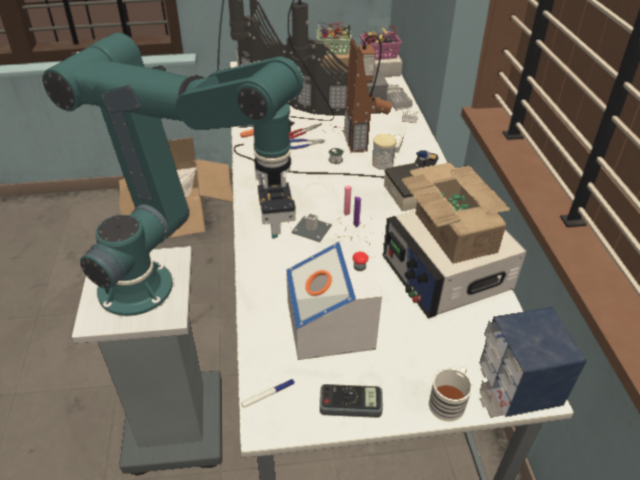

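The plunger's pixels match the start exactly (354–366, 253–262), so it is up again. The strip is still visible on the box floor, the meter and heat sink are unmoved, and the arm is clear. Handing in.

```bash
python3 -c "
from bench import job
print(job.close_job())"
```

```text
the job is handed in; nothing more can be done
None
```

The job is handed in, at about 18 s of the 58 s limit. The interface gave no verdict, so the results below are my own checks.

- **Strip:** I gripped it across its 20 mm side and lifted it out of the sleeve. I then passed it through the port on the port's axis, within about 0.6 mm and 0.01 rad by computation. When I let go, its leading end was about 50 mm past the port's inner end and the fingertips were about 9 mm above the rim. The last wrist picture shows it lying wholly on the box floor.
- **Plunger:** I pressed it to its stop, where the force rose to 14.6 N while the tool moved only 0.9 mm. It then sprang back to exactly its starting pixels in the side view.
- **Bystanders:** The multimeter and heat sink look unmoved in the last pictures. The tape was hidden behind the arm in the last side view, so I did not check it at the end, but the arm never came near it.
- **Disagreements:** The plunger's position differed by 2–4 mm between views, and I aimed at the wrist camera's value. Right after quick moves the arm read up to 8 mm off until it settled, so I remeasured before gripping and inserting.

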